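# Sort the sample vials and the standard bottle into their racks

### The job

Clear up the samples left standing about the front of the bench: stand each white-capped vial in a free well of the grey rack that already holds a white-capped vial, each blue-capped vial in a free well of the grey rack that already holds a blue-capped vial, and the red-capped bottle that stands among them in the round grey bottle holder. Set everything down upright and fully home without dropping it or tipping anything over, and leave the two vials already in the racks in their wells.

Things in the scene. Friction and masses are not known exactly. Their poses are not given: they have to be found in the camera images.
- vial_white_1: Vial 17 mm in diameter, 54 mm tall with its cap (the cap is the top 10 mm, 16 mm in diameter), about 18 g; all white, white cap. Origin: centre of its underside; z up its axis. Stands loose on the worktop at the start; belongs in the rack with the white-capped vial.
- vial_white_2: Vial 17 mm in diameter, 54 mm tall with its cap (the cap is the top 10 mm, 16 mm in diameter), about 18 g; all white, white cap. Origin: centre of its underside; z up its axis. Stands loose on the worktop at the start; belongs in the rack with the white-capped vial.
- vial_blue_1: Vial 17 mm in diameter, 54 mm tall with its cap (the cap is the top 10 mm, 16 mm in diameter), about 18 g; tan contents, bright blue cap. Origin: centre of its underside; z up its axis. Stands loose on the worktop at the start; belongs in the rack with the blue-capped vial.
- vial_blue_2: Vial 17 mm in diameter, 54 mm tall with its cap (the cap is the top 10 mm, 16 mm in diameter), about 18 g; tan contents, bright blue cap. Origin: centre of its underside; z up its axis. Stands loose on the worktop at the start; belongs in the rack with the blue-capped vial.
- bottle: White bottle with a red screw cap, body 50 mm in diameter up to the shoulder, 105 mm tall with its cap (cap 32 mm in diameter, the top 18 mm), about 0.18 kg; stands loose on the worktop at the start and belongs in the bottle holder. Origin: centre of its underside; z up its axis.
- kept_white: Vial 17 mm in diameter, 54 mm tall with its cap (the cap is the top 10 mm, 16 mm in diameter), about 18 g; all white, white cap. Origin: centre of its underside; z up its axis. Already stands in the middle well of one rack, loose, and stays there.
- kept_blue: Vial 17 mm in diameter, 54 mm tall with its cap (the cap is the top 10 mm, 16 mm in diameter), about 18 g; tan contents, bright blue cap. Origin: centre of its underside; z up its axis. Already stands in the middle well of the other rack, loose, and stays there.
- rack_white: Grey vial rack fixed to the worktop, 52 (its x) x 158 (its y) x 28 mm tall. Three funnel wells at x = 0, y = -50, 0, +50 mm: mouth 35 mm wide at the top, narrowing to a 21 mm bore 12 mm up; well floor 5 mm above the worktop. A white-capped vial stands in the middle well, the end wells are empty; the other rack is its twin but for the vial in it. Origin: centre of its underside.
- rack_blue: Grey vial rack fixed to the worktop, 52 (its x) x 158 (its y) x 28 mm tall. Three funnel wells at x = 0, y = -50, 0, +50 mm: mouth 35 mm wide at the top, narrowing to a 21 mm bore 12 mm up; well floor 5 mm above the worktop. A blue-capped vial stands in the middle well, the end wells are empty; the other rack is its twin but for the vial in it. Origin: centre of its underside.
- bottle_holder: Grey round bottle holder on a square foot plate 98 mm wide and 6 mm thick, fixed to the worktop: one well with a sloping mouth 76 mm across at the top (34 mm up), narrowing to a 59 mm bore below 14 mm height; well floor 8 mm above the worktop. Origin: centre of its underside on the worktop; z up.
There are look-alikes about, which are no part of the job. What is shaped like the bottle but green or pink is not meant. What is shaped like the vial_blue_1 but purple is not meant.

How it is judged:
By the outcome, as a careful person would: the job done as asked, in the order asked, and still so for the second after the job is handed in, with the robot touching nothing.
It also fails if it takes over 125 s, if anything falls off the work surface, if the arm or the gripper's body presses on something with over 40 N, if the wrist force passes 120 N, or if a joint passes its speed limit or range.

### The arm

A 6-joint arm with a two-finger parallel gripper is mounted at the origin on a cart in front of the work surface, level with it; the furniture and walls round the work are solid. World frame = base frame: x ahead of the robot, y to its left, z up, the work surface at z = 0. Lengths are in mm, angles in degrees, forces in N, time in s.
With the tool pointing down it reaches from about 250 to 775 mm from the base axis. Payload 4 kg.
Tool frame: the origin (TCP) lies between the finger pads; the fingertips stand 25 mm ahead of it and the grasp point (between the pads) lies 6 mm ahead of it; z points along the fingers, y is the line along which they close (so a half turn about z gives the same grasp; the last joint's range is limited). The gripper opens to 85 mm and grips with 20 to 120 N. Pads are 22 mm wide; open, the fingers measure 114 mm over their backs; the gripper's body (76 mm by 85 mm) begins 54 mm behind the grasp point. The pads swing forward as they close: fully open they stand 13 mm farther back than shut.
Start: joints at [63.593, 4.996, 78.535, -0, 96.463, -5.907], TCP at [192.627, 515.18, 256.341] pointing down, gripper open.
Joint ranges: [-177.83, 177.83], [-43.37, 116.18], [15.69, 146.23], [-61.86, 241.86], [9.47, 152.12], [-147.06, 147.06]. Speed limits (degrees/s): [159.86, 159.86, 180, 180, 180, 180].

### API

Orientations are given as a 3x3 rotation matrix whose columns are the frame's x, y, z axes.
In Python, from rig import manip gives the robot as it stands.
- The arm moves only by the tool drive_tool, never from a script. Its argument "plan" is text: rows parted by semicolons, each of 5 numbers parted by spaces: the shift along the world's x, y, z in mm, then the turn about the world's z in degrees, then the closure, from -1 (fully open) to 1 (shut). A call has 1 to 5 rows; each row shifts and turns the commanded pose from where the row before left it; what a row does not reach is not made up. A row lasts 1/12 s, in which the tool goes at most 41.7 mm and 7.16 degrees, less where a joint would pass 70% of its speed; a pose out of reach is approached as far as the arm can. A call is refused whole if a number of a shift passes 41.7 or a number of a turn 7.16, either way. A call with a gripper value outside its range is refused whole. The fingers move at their own pace and stop on an object; "force" is the grip in N (left out, the last holds). Time passes only in rows, so rows that do not move let the fingers close. It gives the time, the measured TCP pose, the force, the opening and the grip force at its end, in the units of the state.
- manip.read_state(): the state, without advancing time (a new reading comes with each control period).
- manip.grab_frame(name): name is "scene" or "top" or "wrist"; returns a dict with "img" (480x640x3 uint8, red, green, blue), "K" (3x3 intrinsics, pixels), "R" (3x3) and "t" (3): a world point X has camera coordinates R X + t. Camera axes: x right, y down, z forward; pixel columns grow to the right and rows downward; lengths in mm; the calibration is good to about 2 mm. A picture is of the moment at which its call begins. There is no depth.
- manip.close_job(): hands the job in; it is judged then, once.
Trained networks look in the newest picture that a camera, given by its name, has taken for a name from the list of things; names that differ only in an ending like _2 or _b are one class to them, and where a whole thing is asked for, a point or a joint stands for the part that bears it (a point fixed in the world has none). Each returns a list of dicts, best first, with "conf" (0 to 1); they miss things now and then, are a little off and sometimes report something else, mostly with a low value. They report only what shows in the picture. A call takes as long as a camera call. They do not tell look-alikes from the thing itself.
- manip.masks_of(label, camera): "pixels" (480x640 bool, what is visible of it) and "rect" ([left, top, width, height] in pixels, round what is visible of it).
The state is a dict: "clock": time; "qpos": joint angles; "qd": joint speeds; "joint_efforts": joint torques, N m; "eef_pos": TCP position; "ee_rot": TCP orientation; "contact_force": force on the tool from outside, world axes, zero at the start; "moment": the same for the moment, N m; "finger_gap": finger opening in mm; "gripper_force": force on a finger pad.
Only numpy, scipy, OpenCV 4.12 (cv2) and the standard library are available. Lean on these libraries where they do the work, as an engineer would, in place of code of your own. Each camera call takes 0.05 s, during which the arm holds its last target. There are 200 camera calls.

## Working session

There is one attempt and no reset: what is moved stays moved. The work goes in short steps, Python scripts to look and compute and a tool call to move; the robot and the scene stay as the last step left them, time stands still between calls to the robot, and variables do not carry over. Pictures are saved under pics/ and viewed, at most 14 in all, crops included, and the job is handed in when it is done.

Besides the shell and the picture viewer there is one more tool, called after ">>>" by a JSON object that holds its "fn" and its "kwargs". drive_tool: Moves the arm, as the interface text tells. Its arguments: {"type":"object","properties":{"plan":{"type":"string"},"force":{"type":"number"}},"required":["plan"]}

```bash
ls; mkdir -p pics
python3 - <<'E'
from rig import manip
import cv2
for c in ("scene","top"):
    f=manip.grab_frame(c); cv2.imwrite(f"pics/{c}0.png",f["img"][:,:,::-1]); print(c,f["K"].tolist() if hasattr(f["K"],'tolist') else f["K"],f["R"],f["t"])
    for l in ["vial_white_1","vial_blue_1","bottle","kept_white","kept_blue","rack_white","rack_blue","bottle_holder"]:
        print(l,[(d["rect"],round(d["conf"],2)) for d in manip.masks_of(l,c)])
E
```

```text
pics
scene [[515.3422618489899, 0.0, 306.6508755542264], [0.0, 515.3422618489899, 236.3380857203692], [0.0, 0.0, 1.0]] [[-0.9048256  -0.42573551  0.00631697]
 [-0.3247363   0.68042207 -0.65694151]
 [ 0.27538512 -0.59646884 -0.75391508]] [ 461.85430408  141.78497006 1055.54987257]
vial_white_1 [([316.3, 180.1, 10.1, 12.6], 0.67), ([308.6, 245.7, 4.8, 22.1], 0.66), ([319.9, 193.8, 21.5, 46.7], 0.19)]
vial_blue_1 [([279.8, 294.6, 7.4, 21.1], 0.56), ([235.1, 355.3, 13.6, 20.2], 0.47)]
bottle [([344.6, 172.7, 23.3, 42.9], 0.97), ([235.1, 367.9, 31.9, 49.9], 0.7), ([319.9, 194.0, 20.4, 47.2], 0.64), ([250.8, 204.0, 36.7, 63.1], 0.57)]
kept_white [([216.6, 302.8, 8.6, 20.2], 0.57)]
kept_blue []
rack_white [([180.8, 283.3, 77.8, 72.6], 0.64)]
rack_blue [([251.5, 204.0, 39.4, 62.6], 0.6)]
bottle_holder [([339.0, 143.7, 44.0, 38.7], 0.77)]
top [[533.9813290498556, 0.0, 319.49185282184476], [0.0, 533.9813290498556, 240.48446306879325], [0.0, 0.0, 1.0]] [[-6.43509013e-03 -9.99978655e-01 -1.13135983e-03]
 [-9.96818134e-01  6.50463276e-03 -7.94436728e-02]
 [ 7.94493361e-02  6.16532798e-04 -9.96838715e-01]] [  58.55940539  499.68395836 1374.96514121]
vial_white_1 [([313.2, 211.7, 4.7, 8.5], 0.62), ([377.6, 229.0, 8.6, 5.3], 0.45)]
vial_blue_1 [([192.5, 252.2, 7.9, 5.6], 0.54), ([213.1, 265.6, 12.4, 5.2], 0.38)]
bottle [([165.6, 265.6, 25.3, 19.6], 0.78), ([366.5, 254.6, 24.8, 19.9], 0.75), ([331.4, 244.1, 18.2, 23.6], 0.55)]
kept_white [([213.9, 265.9, 8.6, 6.3], 0.74), ([217.8, 215.9, 10.0, 8.8], 0.55), ([377.4, 228.7, 10.7, 6.3], 0.32)]
kept_blue [([313.3, 210.8, 2.9, 5.3], 0.56), ([333.4, 245.9, 15.9, 21.4], 0.16)]
rack_white [([192.8, 203.6, 62.3, 34.4], 0.9)]
rack_blue [([281.1, 197.4, 63.9, 37.1], 0.67)]
bottle_holder [([419.1, 232.9, 42.1, 36.6], 0.92)]
```

Run:
```python
import cv2
a=cv2.imread("pics/scene0.png")[130:430,150:450]; b=cv2.imread("pics/top0.png")[180:330,140:480]
cv2.imwrite("pics/s1.png",cv2.resize(a,None,fx=2,fy=2,interpolation=cv2.INTER_CUBIC)); cv2.imwrite("pics/t1.png",cv2.resize(b,None,fx=2.35,fy=2.35,interpolation=cv2.INTER_CUBIC))
```

```text
(no output)
```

View pics/s1.png

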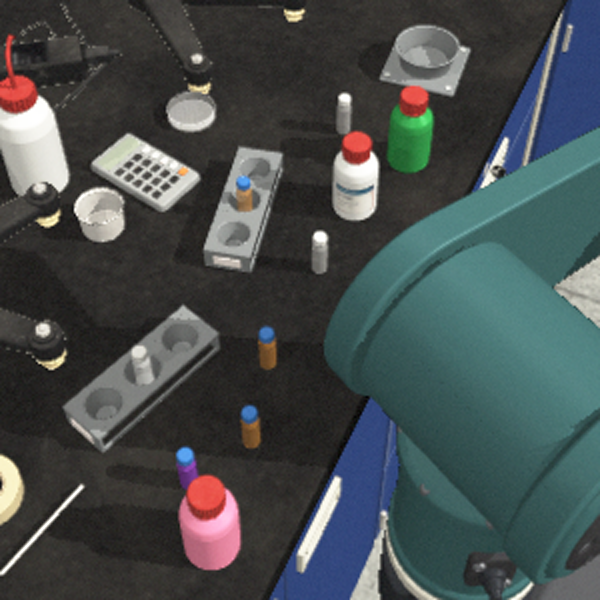

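View pics/t1.png

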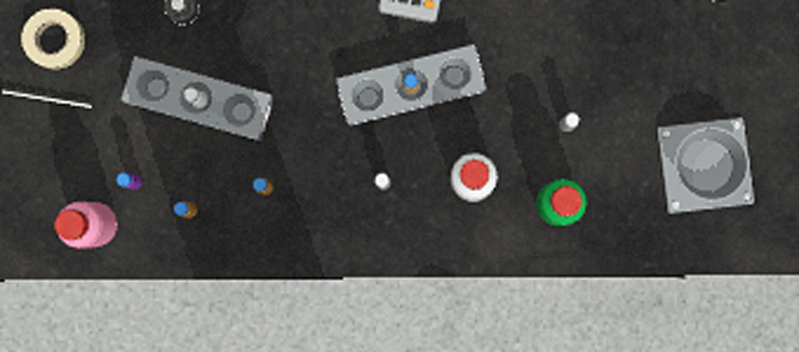

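The scene crop (2×, offset 150,130) shows:
- Loose white vials at (345,98) and (320,237).
- Loose blue-capped tan vials at (267,333) and (250,412). A purple look-alike stands at (186,455).
- The red-capped white bottle at (357,145), beside a green one and a pink one.
- The white rack at lower left, the blue rack in the middle and the holder at top right.

The top crop shows the same layout.

```bash
cat > h.py <<'E'
import numpy as np, cv2
from rig import manip
from scipy.optimize import least_squares
def proj(f,X): 
    c=f["R"]@np.asarray(X,float)+np.ravel(f["t"]); p=f["K"]@c; return p[:2]/p[2]
def tri(obs): # [(frame,uv),...] -> X, rms px
    r=least_squares(lambda X:np.concatenate([proj(f,X)-uv for f,uv in obs]),[450,0,30]); return r.x,np.sqrt(np.mean(r.fun**2))
def onplane(f,uv,z):
    d=f["R"].T@np.linalg.solve(f["K"],[uv[0],uv[1],1]); o=-f["R"].T@np.ravel(f["t"]); return o+d*(z-o[2])/d[2]
E
python3 - <<'E'
from h import *
np.set_printoptions(precision=1,suppress=True)
S=manip.grab_frame("scene");T=manip.grab_frame("top")
P=dict(wA=((345,98),(572,120)),wB=((320,237),(382,181)),bA=((267,333),(260,184)),bB=((250,412),(181,208)),bot=((357,143),(474,174)),hold=((427,48),(712,163)),
 W1=((104,403),(152,86)),W2=((138,353),(193,94)),W3=((183,336),(240,110)),B1=((235,236),(368,96)),B2=((243,184),(411,82)),B3=((257,168),(455,74)),
 purp=((186,455),(125,180)),green=((414,98),(567,201)),pink=((208,495),(71,224)))
for k,(s,t) in P.items():
    s=(s[0]/2+150-.25,s[1]/2+130-.25); t=(t[0]/2.35+140-.3,t[1]/2.35+180-.3)
    X,r=tri([(S,s),(T,t)]); print(k,X,round(r,2),end=' ')
    z={'w':54,'b':54,'p':54,'W':28,'B':28,'h':34}[k[0]]
    if k in('bot','green','pink'): z=105
    if k in('W2','B2'): z=59
    print('planes S',onplane(S,s,z)[:2],'T',onplane(T,t,z)[:2])
# racks outline in top
for l in("rack_white","rack_blue"):
    m=manip.masks_of(l,"top")[0]["pixels"].astype(np.uint8)
    c=max(cv2.findContours(m,0,1)[0],key=cv2.contourArea)
    q=np.array([onplane(T,p[0],26)[:2] for p in c],np.float32); print(l,cv2.minAreaRect(q))
s=manip.read_state(); print(s["eef_pos"],s["ee_rot"],s["finger_gap"])
E
```

```text
wA [ 520.7 -107.1   55.2] 0.09 planes S [ 520.9 -108.5] T [ 521.2 -107.2]
wB [456.5  99.5  55.1] 0.1 planes S [457.2  98.7] T [456.2  99.4]
bA [453. 231.  54.] 0.23 planes S [452.5 230.9] T [453.8 231.4]
bB [427.3 316.   55. ] 0.28 planes S [427.1 315.3] T [428.4 316.6]
bot [459.8   1.6 104.6] 0.16 planes S [459.2   1.9] T [460.4   1.9]
hold [ 474.6 -263.5   30.5] 0.07 planes S [ 473.1 -259.5] T [ 474.6 -262.6]
W1 [563.9 354.3  30.3] 0.11 planes S [564.7 353.2] T [564.6 355. ]
W2 [552.7 304.7  54.9] 0.14 planes S [551.1 306.9] T [551.7 303.7]
W3 [535.4 256.1  30.3] 0.43 planes S [535.3 254.5] T [537.2 257.2]
B1 [551.6 115.3  24.9] 0.18 planes S [549.7 117.3] T [551.9 115.4]
B2 [564.2  67.6  55.5] 0.15 planes S [563.   70.5] T [563.2  67.4]
B3 [574.7  18.4  29.7] 0.25 planes S [574.8  16.8] T [575.8  18.8]
purp [458.9 377.7  52.7] 0.07 planes S [458.3 378.2] T [459.1 377.5]
green [431.8 -95.1 100.5] 0.01 Traceback (most recent call last):
  File "<stdin>", line 10, in <module>
KeyError: 'g'
```

Run:
```python
from h import *
np.set_printoptions(precision=3,suppress=True)
T=manip.grab_frame("top")
for l in("rack_white","rack_blue","bottle_holder"):
    ms=manip.masks_of(l,"top")
    if not ms: continue
    m=ms[0]["pixels"].astype(np.uint8)
    c=max(cv2.findContours(m,0,1)[0],key=cv2.contourArea)
    q=np.array([onplane(T,p[0],26 if 'rack' in l else 6)[:2] for p in c],np.float32); print(l,cv2.minAreaRect(q))
s=manip.read_state(); print(s["eef_pos"],s["ee_rot"],s["finger_gap"])
```

```text
rack_white ((550.5029296875, 305.90264892578125), (162.93499755859375, 54.5010871887207), 73.3135757446289)
rack_blue ((564.201904296875, 67.67829895019531), (55.57569885253906, 159.00418090820312), 13.473320960998535)
[192.633 515.179 256.351] [[-0.937  0.35   0.   ]
 [ 0.35   0.937  0.   ]
 [-0.     0.    -1.   ]] 85.5254649207239
```

>>> {"fn": "drive_tool", "kwargs": {"plan": "17.6 -27.7 -3.7 -5.8 0;17.6 -27.7 -3.7 -5.8 0;17.6 -27.7 -3.7 -5.8 0;17.6 -27.7 -3.7 -5.8 0;17.6 -27.7 -3.7 -5.8 0", "force": 30}}

```text
clock: 1.62
eef_pos: [281.1, 375.4, 237.7]
ee_rot: [[-0.646, 0.763, 0.0], [0.763, 0.646, 0.0], [-0.0, 0.0, -1.0]]
contact_force: [0.5, 0.3, 0.8]
finger_gap: 42.7
gripper_force: 0.0
```

>>> {"fn": "drive_tool", "kwargs": {"plan": "17.6 -27.7 -3.7 -5.8 0;17.6 -27.7 -3.7 -5.8 0;17.6 -27.7 -3.7 -5.8 0;17.6 -27.7 -3.7 -5.8 0;17.6 -27.7 -3.7 -5.8 0"}}

```text
clock: 2.03
eef_pos: [369.2, 236.7, 219.4]
ee_rot: [[-0.195, 0.981, 0.001], [0.981, 0.195, 0.0], [0.0, 0.001, -1.0]]
contact_force: [-0.3, -0.3, 0.5]
finger_gap: 42.8
gripper_force: 0.0
```

>>> {"fn": "drive_tool", "kwargs": {"plan": "17.6 -27.7 -3.7 -5.8 0;17.6 -27.7 -3.7 -5.8 0;17.6 -27.7 -3.7 -5.8 0;17.6 -27.7 -3.7 -5.8 0;17.6 -27.7 -3.7 -5.8 0"}}

```text
clock: 2.45
eef_pos: [457.3, 98.1, 200.9]
ee_rot: [[0.306, 0.952, 0.001], [0.952, -0.306, 0.0], [0.0, 0.001, -1.0]]
contact_force: [0.7, 0.5, 0.2]
finger_gap: 42.8
gripper_force: 0.0
```

>>> {"fn": "drive_tool", "kwargs": {"plan": "0 0 0 0 0;0 0 0 0 0"}}

```text
clock: 2.62
eef_pos: [457.0, 98.5, 200.4]
ee_rot: [[0.303, 0.953, -0.001], [0.953, -0.303, 0.0], [-0.0, -0.001, -1.0]]
contact_force: [-0.1, 0.6, -0.1]
finger_gap: 42.4
gripper_force: 0.0
```

Run:
```python
from h import *
np.set_printoptions(precision=1,suppress=True)
f=manip.grab_frame("wrist"); cv2.imwrite("pics/w1.png",f["img"][:,:,::-1])
s=manip.read_state(); print(s["clock"],s["eef_pos"],s["ee_rot"],s["finger_gap"])
print(proj(f,[456.5,99.5,54]),proj(f,[565,353,28]),proj(f,[537,257,28]),proj(f,[552,116,28]))
for l in("vial_white_1","bottle","rack_blue"): print(l,[(d["rect"],round(d["conf"],2)) for d in manip.masks_of(l,"wrist")])
```

```text
2.6667 [456.6  99.5 200.7] [[ 0.3  1.  -0. ]
 [ 1.  -0.3  0. ]
 [ 0.  -0.  -1. ]] 42.466141303498155
[316.8 242.3] [ 362.7 -232.9] [361.9 -31.4] [434.8 174.3]
vial_white_1 [([307.6, 216.4, 22.2, 39.6], 0.79), ([457.5, 432.7, 20.5, 24.6], 0.58)]
bottle [([326.6, 305.6, 65.4, 119.9], 0.94), ([331.5, 408.2, 24.8, 16.8], 0.79)]
rack_blue [([382.6, 116.8, 158.1, 212.8], 0.69), ([325.3, 304.2, 65.8, 119.8], 0.22)]
```

View pics/w1.png

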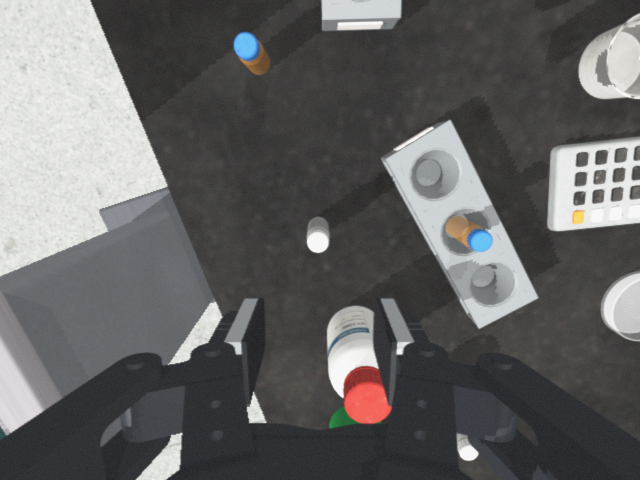

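The wrist picture shows the white vial cap at (317,241) and the blue rack's near well at (435,175). Both agree with my triangulated points to about 1 px, so I'm descending to grasp.

>>> {"fn": "drive_tool", "kwargs": {"plan": "0 0 -35 0 0;0 0 -35 0 0;0 0 -35 0 0;0 0 -30 0 0;0 0 -15 0 0"}}

```text
clock: 3.23
eef_pos: [453.3, 100.7, 46.9]
ee_rot: [[0.298, 0.955, -0.006], [0.955, -0.298, -0.0], [-0.002, -0.006, -1.0]]
contact_force: [-1.2, 0.3, -0.5]
finger_gap: 42.5
gripper_force: 0.0
```

>>> {"fn": "drive_tool", "kwargs": {"plan": "0 0 0 0 0;0 0 0 0 1;0 0 0 0 1;0 0 0 0 1;0 0 0 0 1", "force": 30}}

```text
clock: 3.65
eef_pos: [458.0, 100.0, 52.8]
ee_rot: [[0.3, 0.954, 0.004], [0.954, -0.3, 0.0], [0.002, 0.004, -1.0]]
contact_force: [-0.7, 0.3, -0.1]
finger_gap: 15.8
gripper_force: 29.2
```

>>> {"fn": "drive_tool", "kwargs": {"plan": "0 0 0 0 1;0 0 10 0 1;0 0 25 0 1;0 0 30 0 1;0 0 35 0 1"}}

```text
clock: 4.07
eef_pos: [455.3, 99.5, 151.2]
ee_rot: [[0.301, 0.954, -0.003], [0.954, -0.301, -0.0], [-0.001, -0.003, -1.0]]
contact_force: [0.6, 0.4, 0.3]
finger_gap: 16.2
gripper_force: 29.3
```

>>> {"fn": "drive_tool", "kwargs": {"plan": "16 31.4 0 0 1;16 31.4 0 0 1;16 31.4 0 0 1;16 31.4 0 0 1;16 31.4 0 0 1"}}

```text
clock: 4.48
eef_pos: [537.3, 258.1, 152.0]
ee_rot: [[0.301, 0.954, 0.001], [0.954, -0.301, 0.0], [0.001, 0.001, -1.0]]
contact_force: [1.2, 0.3, -0.1]
finger_gap: 15.7
gripper_force: 29.3
```

>>> {"fn": "drive_tool", "kwargs": {"plan": "0 0 0 0 1;0 0 0 0 1;0 0 0 0 1;0 0 -15 0 1;0 0 -20 0 1"}}

```text
clock: 4.9
eef_pos: [538.0, 256.0, 118.9]
ee_rot: [[0.302, 0.953, 0.006], [0.953, -0.302, 0.002], [0.003, 0.005, -1.0]]
contact_force: [1.1, -0.8, 0.2]
finger_gap: 15.7
gripper_force: 29.3
```

Run:
```python
from h import *
np.set_printoptions(precision=1,suppress=True)
s=manip.read_state(); print(s["eef_pos"],s["contact_force"])
f=manip.grab_frame("wrist"); cv2.imwrite("pics/w2.png",f["img"][:,:,::-1])
for p in([536.6,257,28],[565.4,353,28],[536.6,257,5]): print(proj(f,p))
```

```text
[538.  256.  118.9] [ 1.1 -0.8  0.2]
[313.6 267.8]
[309.8  73.6]
[314.  256.4]
```

View pics/w2.png

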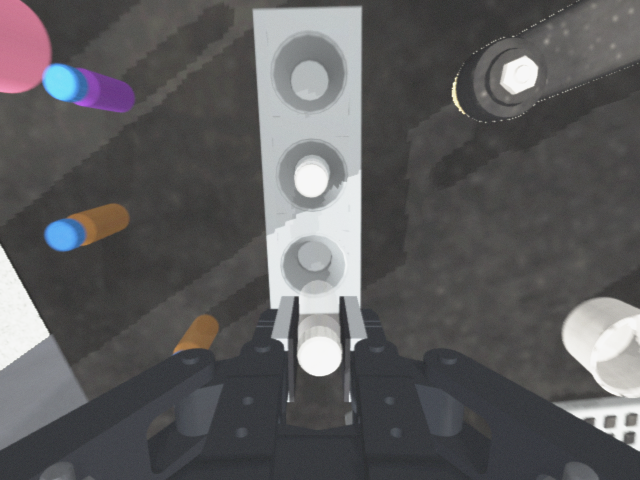

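The carried vial hangs straight at (320,350). The empty well's mouth is at (313,267), as predicted, so I'm lowering it.

>>> {"fn": "drive_tool", "kwargs": {"plan": "0 0 -15 0 1;0 0 -15 0 1;0 0 -14 0 1;0 0 -8 0 1;0 0 -4 0 1"}}

```text
clock: 5.37
eef_pos: [537.1, 256.5, 61.2]
ee_rot: [[0.302, 0.953, 0.002], [0.953, -0.302, 0.002], [0.002, 0.001, -1.0]]
contact_force: [-0.1, 2.0, 2.0]
finger_gap: 15.5
gripper_force: 29.7
```

>>> {"fn": "drive_tool", "kwargs": {"plan": "0 0 -3 0 1;0 0 0 0 1;0 0 0 0 1"}}

```text
clock: 5.62
eef_pos: [536.9, 256.8, 57.8]
ee_rot: [[0.301, 0.954, 0.001], [0.954, -0.301, 0.001], [0.001, 0.001, -1.0]]
contact_force: [-1.1, 2.0, 3.0]
finger_gap: 15.7
gripper_force: 29.8
```

>>> {"fn": "drive_tool", "kwargs": {"plan": "0 0 -1 0 1;0 0 0 0 1;0 0 0 0 0;0 0 0 0 0;0 0 0 0 0"}}

```text
clock: 6.03
eef_pos: [536.2, 256.1, 55.2]
ee_rot: [[0.301, 0.954, -0.001], [0.954, -0.301, -0.001], [-0.002, -0.001, -1.0]]
contact_force: [-0.7, 0.8, 0.5]
finger_gap: 42.9
gripper_force: 0.0
```

>>> {"fn": "drive_tool", "kwargs": {"plan": "0 0 10 0 0;0 0 25 0 0;0 0 35 0 0;0 0 35 0 0;0 0 19 0 0"}}

```text
clock: 6.45
eef_pos: [538.0, 257.0, 185.2]
ee_rot: [[0.301, 0.954, 0.006], [0.954, -0.301, 0.002], [0.004, 0.005, -1.0]]
contact_force: [-0.4, -0.2, 0.2]
finger_gap: 42.6
gripper_force: 0.0
```

Run:
```python
from h import *
np.set_printoptions(precision=1,suppress=True)
s=manip.read_state(); print(s["clock"],s["eef_pos"],s["contact_force"])
f=manip.grab_frame("wrist"); cv2.imwrite("pics/w3.png",f["img"][:,:,::-1])
for p in([536.6,257,59],[536.6,257,5],[551,305,59]): print(proj(f,p))
```

```text
6.45 [538.  257.  185.2] [-0.4 -0.2  0.2]
[314.4 252.6]
[314.8 234.1]
[313.  173.9]
```

View pics/w3.png

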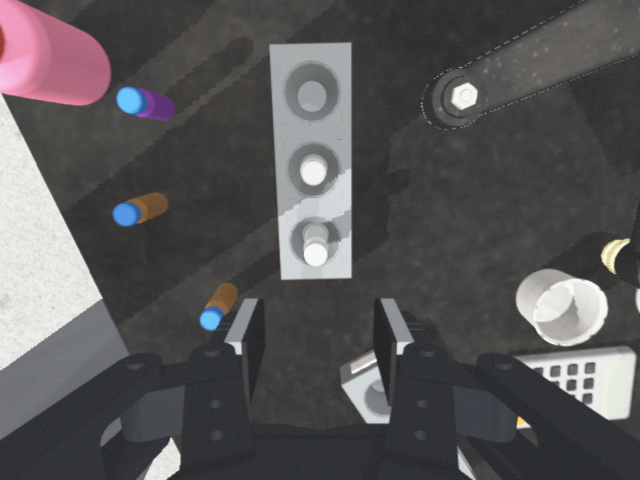

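The vial stands upright in its well, with its cap at (316,254) against a predicted (314,253). Next is the far white vial.

>>> {"fn": "drive_tool", "kwargs": {"plan": "-1.4 -20 0 0 0;-1.4 -35 0 0 0;-1.4 -35 0 0 0;-1.4 -35 0 0 0;-1.4 -35 0 0 0"}}

```text
clock: 6.92
eef_pos: [529.1, 95.2, 180.0]
ee_rot: [[0.3, 0.954, -0.0], [0.954, -0.3, -0.001], [-0.001, 0.0, -1.0]]
contact_force: [0.3, 0.2, -0.9]
finger_gap: 42.7
gripper_force: 0.0
```

>>> {"fn": "drive_tool", "kwargs": {"plan": "-1.4 -35 0 0 0;-1.4 -35 0 0 0;-1.4 -35 0 0 0;-1.4 -35 0 0 0;-1.4 -35 0 0 0"}}

```text
clock: 7.33
eef_pos: [522.0, -80.1, 180.1]
ee_rot: [[0.301, 0.954, -0.0], [0.954, -0.301, -0.0], [-0.0, 0.0, -1.0]]
contact_force: [-0.4, 0.5, -0.6]
finger_gap: 42.7
gripper_force: 0.0
```

>>> {"fn": "drive_tool", "kwargs": {"plan": "-1.8 -29 0 0 0;0 0 0 0 0;0 0 0 0 0;0 0 -20 0 0;0 0 0 0 0"}}

```text
clock: 7.75
eef_pos: [519.1, -105.9, 156.8]
ee_rot: [[0.3, 0.954, -0.005], [0.954, -0.3, 0.002], [0.001, -0.006, -1.0]]
contact_force: [-0.8, -0.6, -2.0]
finger_gap: 42.6
gripper_force: 0.0
```

Run:
```python
from h import *
np.set_printoptions(precision=1,suppress=True)
f=manip.grab_frame("wrist"); cv2.imwrite("pics/w4.png",f["img"][:,:,::-1])
s=manip.read_state(); print(s["clock"],s["eef_pos"],s["contact_force"])
print(proj(f,[520.8,-107.3,54]),proj(f,[520.8,-107.3,0]))
for d in manip.masks_of("vial_white_1","wrist"): print(d["rect"],d["conf"])
```

```text
7.8 [ 519.4 -105.8  157.8] [0.  0.2 0.8]
[321.8 263.4] [321.7 241.2]
[309.5, 230.6, 28.5, 40.4] 0.94
```

>>> {"fn": "drive_tool", "kwargs": {"plan": "0 0 -30 0 0;0 0 -30 0 0;0 0 -30 0 0;0 0 -14 0 0;0 0 -5 0 0"}}

```text
clock: 8.27
eef_pos: [519.1, -105.8, 48.2]
ee_rot: [[0.299, 0.954, -0.005], [0.954, -0.299, 0.002], [0.0, -0.006, -1.0]]
contact_force: [0.3, -0.8, -0.4]
finger_gap: 42.7
gripper_force: 0.0
```

>>> {"fn": "drive_tool", "kwargs": {"plan": "0 0 0 0 0;0 0 0 0 1;0 0 0 0 1;0 0 0 0 1;0 0 0 0 1"}}

```text
clock: 8.68
eef_pos: [522.3, -107.6, 53.1]
ee_rot: [[0.301, 0.954, 0.004], [0.954, -0.301, -0.001], [0.0, 0.004, -1.0]]
contact_force: [-0.3, 0.5, 6.1]
finger_gap: 15.8
gripper_force: 29.3
```

>>> {"fn": "drive_tool", "kwargs": {"plan": "0 0 0 0 1;0 0 15 0 1;0 0 35 0 1;0 0 40 0 1;0 0 39 0 1"}}

```text
clock: 9.1
eef_pos: [520.1, -107.2, 180.8]
ee_rot: [[0.301, 0.954, -0.002], [0.954, -0.301, 0.0], [-0.0, -0.002, -1.0]]
contact_force: [1.1, 0.5, 0.2]
finger_gap: 16.3
gripper_force: 29.3
```

>>> {"fn": "drive_tool", "kwargs": {"plan": "3.2 20 0 0 1;3.2 34 0 0 1;3.2 34 0 0 1;3.2 34 0 0 1;3.2 34 0 0 1"}}

```text
clock: 9.52
eef_pos: [536.8, 49.9, 180.3]
ee_rot: [[0.302, 0.953, 0.001], [0.953, -0.302, -0.0], [0.0, 0.001, -1.0]]
contact_force: [-0.2, 0.4, -0.9]
finger_gap: 15.9
gripper_force: 29.3
```

>>> {"fn": "drive_tool", "kwargs": {"plan": "3.2 34 0 0 1;3.2 34 0 0 1;3.2 34 0 0 1;3.2 34 0 0 1;3.2 34 0 0 1"}}

```text
clock: 9.93
eef_pos: [552.7, 220.3, 180.1]
ee_rot: [[0.301, 0.954, 0.001], [0.954, -0.301, -0.0], [0.0, 0.001, -1.0]]
contact_force: [0.3, -0.9, -0.6]
finger_gap: 15.6
gripper_force: 29.3
```

>>> {"fn": "drive_tool", "kwargs": {"plan": "3.2 34 0 0 1;3.2 34 0 0 1;3.2 34 0 0 1;3 32.3 0 0 1;0 0 0 0 1"}}

```text
clock: 10.35
eef_pos: [564.5, 358.8, 179.0]
ee_rot: [[0.295, 0.955, -0.001], [0.955, -0.295, 0.003], [0.003, -0.001, -1.0]]
contact_force: [-1.4, -1.0, -0.6]
finger_gap: 15.6
gripper_force: 29.3
```

>>> {"fn": "drive_tool", "kwargs": {"plan": "0 0 0 0 1;0 0 0 0 1;0 0 -20 0 1;0 0 -25 0 1;0 0 -25 0 1"}}

```text
clock: 10.77
eef_pos: [566.4, 351.5, 110.8]
ee_rot: [[0.303, 0.953, 0.003], [0.953, -0.303, 0.001], [0.002, 0.003, -1.0]]
contact_force: [-0.1, -0.2, -0.6]
finger_gap: 15.7
gripper_force: 29.3
```

>>> {"fn": "drive_tool", "kwargs": {"plan": "0 0 -20 0 1;0 0 -14 0 1;0 0 -10 0 1;0 0 -6 0 1;0 0 -3 0 1"}}

```text
clock: 11.18
eef_pos: [565.8, 352.7, 58.1]
ee_rot: [[0.302, 0.953, 0.001], [0.953, -0.302, 0.002], [0.002, 0.0, -1.0]]
contact_force: [-3.2, 1.3, 11.8]
finger_gap: 15.4
gripper_force: 30.9
```

>>> {"fn": "drive_tool", "kwargs": {"plan": "0 0 -1 0 1;0 0 0 0 1;0 0 0 0 1"}}

```text
clock: 11.43
eef_pos: [565.8, 352.8, 58.2]
ee_rot: [[0.301, 0.954, 0.002], [0.954, -0.301, 0.001], [0.001, 0.001, -1.0]]
contact_force: [-2.3, -0.9, 3.8]
finger_gap: 15.7
gripper_force: 30.3
```

>>> {"fn": "drive_tool", "kwargs": {"plan": "0 0 0 0 0;0 0 0 0 0;0 0 0 0 0;0 0 10 0 0;0 0 25 0 0"}}

```text
clock: 11.85
eef_pos: [562.9, 351.3, 86.4]
ee_rot: [[0.301, 0.954, -0.009], [0.954, -0.301, -0.005], [-0.007, -0.007, -1.0]]
contact_force: [-1.3, -0.6, 0.2]
finger_gap: 42.8
gripper_force: 0.0
```

>>> {"fn": "drive_tool", "kwargs": {"plan": "0 0 35 0 0;0 0 35 0 0;0 0 19 0 0;0 0 0 0 0;0 0 0 0 0"}}

```text
clock: 12.27
eef_pos: [566.4, 353.3, 182.9]
ee_rot: [[0.301, 0.954, 0.005], [0.954, -0.301, 0.002], [0.003, 0.004, -1.0]]
contact_force: [0.5, 0.1, 0.1]
finger_gap: 42.9
gripper_force: 0.0
```

Run:
```python
from h import *
np.set_printoptions(precision=1,suppress=True)
f=manip.grab_frame("wrist"); cv2.imwrite("pics/w5.png",f["img"][:,:,::-1])
s=manip.read_state(); print(s["clock"],s["eef_pos"])
for p in([565.4,353,59],[551,305,59],[536.6,257,59],[453.3,231.1,54],[427.7,316,54]): print(proj(f,p))
```

```text
12.3167 [565.4 352.8 180.2]
[315.5 253.8]
[316.7 325.3]
[317.8 390. ]
[222.8 443.6]
[145.2 356.9]
```

View pics/w5.png

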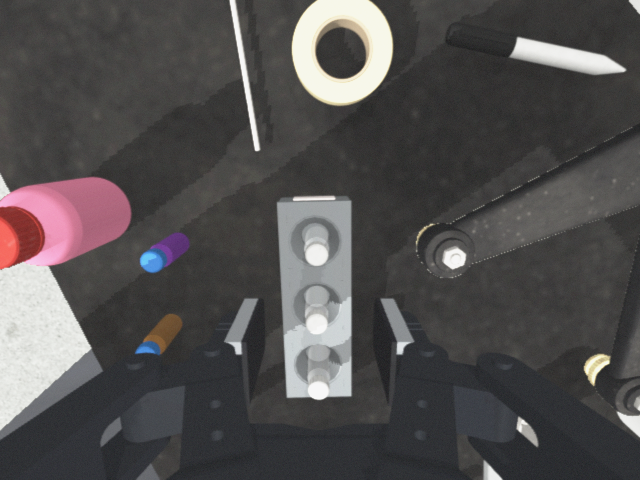

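All three white vials stand upright, with caps at (316,252), (316,322) and (318,388). Next is blue vial A.

>>> {"fn": "drive_tool", "kwargs": {"plan": "-22.4 -24.4 0 6.2 0;-22.4 -24.4 0 6.2 0;-22.4 -24.4 0 6.2 0;-22.4 -24.4 0 6.2 0;-22.5 -24.3 0 6.2 0"}}

```text
clock: 12.73
eef_pos: [450.9, 229.5, 177.0]
ee_rot: [[-0.239, 0.971, -0.005], [0.971, 0.239, -0.002], [-0.001, -0.005, -1.0]]
contact_force: [0.8, 0.4, 0.5]
finger_gap: 42.4
gripper_force: 0.0
```

>>> {"fn": "drive_tool", "kwargs": {"plan": "0 0 0 0 0;0 0 0 0 0;0 0 0 0 0;0 0 -20 0 0;0 0 -30 0 0"}}

```text
clock: 13.15
eef_pos: [456.8, 232.9, 132.8]
ee_rot: [[-0.233, 0.972, 0.009], [0.972, 0.233, 0.003], [0.001, 0.009, -1.0]]
contact_force: [0.5, 0.5, -0.8]
finger_gap: 42.8
gripper_force: 0.0
```

>>> {"fn": "drive_tool", "kwargs": {"plan": "0 0 -30 0 0;0 0 -30 0 0;0 0 -14 0 0;0 0 -5 0 0;0 0 0 0 0"}}

```text
clock: 13.57
eef_pos: [452.9, 231.4, 48.8]
ee_rot: [[-0.234, 0.972, -0.004], [0.972, 0.234, -0.001], [-0.0, -0.004, -1.0]]
contact_force: [0.3, 0.4, -0.1]
finger_gap: 42.5
gripper_force: 0.0
```

>>> {"fn": "drive_tool", "kwargs": {"plan": "0 0 0 0 1;0 0 0 0 1;0 0 0 0 1;0 0 0 0 1;0 0 0 0 1"}}

```text
clock: 13.98
eef_pos: [454.7, 231.7, 52.7]
ee_rot: [[-0.233, 0.972, 0.004], [0.972, 0.233, 0.002], [0.001, 0.004, -1.0]]
contact_force: [1.0, 1.3, 4.1]
finger_gap: 15.9
gripper_force: 29.4
```

>>> {"fn": "drive_tool", "kwargs": {"plan": "0 0 15 0 1;0 0 30 0 1;0 0 35 0 1;0 0 30 0 1;0 0 0 0 1"}}

```text
clock: 14.4
eef_pos: [456.9, 232.4, 169.0]
ee_rot: [[-0.233, 0.972, 0.014], [0.972, 0.233, 0.005], [0.002, 0.014, -1.0]]
contact_force: [0.6, 1.2, 0.3]
finger_gap: 15.7
gripper_force: 29.3
```

>>> {"fn": "drive_tool", "kwargs": {"plan": "19.8 -23 0 0 1;19.8 -23 0 0 1;19.8 -23 0 0 1;19.8 -23 0 0 1;19.8 -23 0 0 1"}}

```text
clock: 14.82
eef_pos: [552.7, 114.9, 160.6]
ee_rot: [[-0.234, 0.972, -0.0], [0.972, 0.234, -0.0], [0.0, -0.0, -1.0]]
contact_force: [1.1, 0.0, -1.0]
finger_gap: 15.6
gripper_force: 29.3
```

>>> {"fn": "drive_tool", "kwargs": {"plan": "0 0 0 0 1;0 0 0 0 1;0 0 0 0 1;0 0 -20 0 1;0 0 -20 0 1"}}

```text
clock: 15.23
eef_pos: [552.7, 117.4, 122.3]
ee_rot: [[-0.235, 0.972, 0.004], [0.972, 0.235, 0.001], [-0.0, 0.004, -1.0]]
contact_force: [-0.5, -0.2, -1.1]
finger_gap: 15.6
gripper_force: 29.3
```

>>> {"fn": "drive_tool", "kwargs": {"plan": "0 0 -20 0 1;0 0 -15 0 1;0 0 -14 0 1;0 0 -9 0 1;0 0 -4 0 1"}}

```text
clock: 15.65
eef_pos: [551.5, 117.0, 58.2]
ee_rot: [[-0.235, 0.972, -0.001], [0.972, 0.235, -0.0], [-0.0, -0.001, -1.0]]
contact_force: [0.2, -0.3, 0.3]
finger_gap: 15.6
gripper_force: 29.6
```

>>> {"fn": "drive_tool", "kwargs": {"plan": "0 0 -3 0 1;0 0 0 0 1;0 0 0 0 1"}}

```text
clock: 15.9
eef_pos: [551.8, 116.9, 57.7]
ee_rot: [[-0.235, 0.972, -0.0], [0.972, 0.235, 0.0], [0.0, -0.0, -1.0]]
contact_force: [-2.8, -1.2, 7.3]
finger_gap: 15.3
gripper_force: 30.7
```

>>> {"fn": "drive_tool", "kwargs": {"plan": "0 0 0 0 0;0 0 0 0 0;0 0 0 0 0;0 0 10 0 0;0 0 25 0 0"}}

```text
clock: 16.32
eef_pos: [549.3, 115.9, 87.3]
ee_rot: [[-0.234, 0.972, -0.009], [0.972, 0.234, -0.001], [0.001, -0.009, -1.0]]
contact_force: [-0.6, 0.0, 0.2]
finger_gap: 42.8
gripper_force: 0.0
```

>>> {"fn": "drive_tool", "kwargs": {"plan": "0 0 35 0 0;0 0 35 0 0;0 0 19 0 0;0 0 0 0 0;0 0 0 0 0"}}

```text
clock: 16.73
eef_pos: [553.2, 116.2, 182.3]
ee_rot: [[-0.233, 0.972, 0.005], [0.972, 0.233, 0.001], [-0.001, 0.005, -1.0]]
contact_force: [0.1, 0.8, -2.0]
finger_gap: 42.9
gripper_force: 0.0
```

Run:
```python
from h import *
np.set_printoptions(precision=1,suppress=True)
f=manip.grab_frame("wrist"); cv2.imwrite("pics/w6.png",f["img"][:,:,::-1])
s=manip.read_state(); print(s["clock"],s["eef_pos"])
for p in([552.3,116,59],[564.2,67.7,59],[575.9,19.1,28]): print(proj(f,p))
for n in("vial_blue_1","kept_blue"): print(n,[(d["rect"],round(d["conf"],2)) for d in manip.masks_of(n,"wrist")])
# blue caps by colour
h=cv2.cvtColor(f["img"],cv2.COLOR_RGB2HSV); m=cv2.inRange(h,(100,120,80),(115,255,255))
n,_,st,c=cv2.connectedComponentsWithStats(m); print([(st[i,4],c[i]) for i in range(1,n) if st[i,4]>60])
```

```text
16.7833 [552.3 116.1 180.2]
[314.9 251.8]
[315.6 323. ]
[315.9 363.7]
vial_blue_1 [([304.6, 226.6, 22.3, 36.8], 0.72)]
kept_blue [([303.2, 285.4, 26.2, 49.8], 0.62)]
[(np.int32(440), array([313.8, 248.5])), (np.int32(378), array([315.7, 320.7]))]
```

>>> {"fn": "drive_tool", "kwargs": {"plan": "-17.8 28.6 0 0 0;-17.8 28.6 0 0 0;-17.8 28.6 0 0 0;-17.8 28.6 0 0 0;-17.8 28.6 0 0 0"}}

```text
clock: 17.3
eef_pos: [461.5, 259.7, 177.7]
ee_rot: [[-0.233, 0.972, -0.004], [0.973, 0.233, -0.001], [-0.001, -0.004, -1.0]]
contact_force: [0.2, 0.2, -0.2]
finger_gap: 42.6
gripper_force: 0.0
```

>>> {"fn": "drive_tool", "kwargs": {"plan": "-17.8 28.6 0 0 0;-17.8 28.4 0 0 0;0 0 0 0 0;0 0 0 0 0;0 0 -20 0 0"}}

```text
clock: 17.72
eef_pos: [429.6, 316.9, 162.7]
ee_rot: [[-0.234, 0.972, 0.006], [0.972, 0.234, 0.003], [0.001, 0.007, -1.0]]
contact_force: [2.1, 1.6, 0.7]
finger_gap: 42.5
gripper_force: 0.0
```

Run:
```python
from h import *
np.set_printoptions(precision=1,suppress=True)
f=manip.grab_frame("wrist")
s=manip.read_state(); print(s["clock"],s["eef_pos"])
print(proj(f,[427.7,316,54]))
h=cv2.cvtColor(f["img"],cv2.COLOR_RGB2HSV); m=cv2.inRange(h,(100,120,80),(115,255,255))
n,_,st,c=cv2.connectedComponentsWithStats(m); print([(st[i,4],c[i],onplane(f,c[i],52)) for i in range(1,n) if st[i,4]>60])
```

```text
17.7667 [427.  314.7 155.8]
[312.8 259.3]
[(np.int32(595), array([391.7, 167.8]), array([459.2, 379.1,  52. ])), (np.int32(505), array([312.7, 256.1]), array([427.3, 317.4,  52. ]))]
```

Vial placed and upright. The second blue vial measures (427.3, 317), so I'm lowering to grasp it.

>>> {"fn": "drive_tool", "kwargs": {"plan": "0 1 -30 0 0;0 0 -30 0 0;0 0 -30 0 0;0 0 -14 0 0;0 0 -5 0 0"}}

```text
clock: 18.18
eef_pos: [425.7, 314.1, 46.1]
ee_rot: [[-0.232, 0.973, -0.008], [0.973, 0.231, -0.005], [-0.003, -0.009, -1.0]]
contact_force: [0.3, -0.7, -0.1]
finger_gap: 42.4
gripper_force: 0.0
```

>>> {"fn": "drive_tool", "kwargs": {"plan": "0 0 0 0 0;0 0 0 0 1;0 0 0 0 1;0 0 0 0 1;0 0 0 0 1"}}

```text
clock: 18.6
eef_pos: [428.9, 317.6, 52.8]
ee_rot: [[-0.233, 0.972, 0.003], [0.972, 0.233, 0.002], [0.001, 0.004, -1.0]]
contact_force: [0.2, -0.3, 3.4]
finger_gap: 16.1
gripper_force: 29.5
```

>>> {"fn": "drive_tool", "kwargs": {"plan": "0 0 0 0 1;0 0 15 0 1;0 0 35 0 1;0 0 40 0 1;0 0 39 0 1"}}

```text
clock: 19.02
eef_pos: [426.9, 316.8, 180.7]
ee_rot: [[-0.234, 0.972, -0.002], [0.972, 0.234, -0.001], [-0.0, -0.002, -1.0]]
contact_force: [1.5, -0.1, -0.1]
finger_gap: 15.8
gripper_force: 29.4
```

>>> {"fn": "drive_tool", "kwargs": {"plan": "14.8 -29.8 0 0 1;14.8 -29.8 0 0 1;14.8 -29.8 0 0 1;14.8 -29.8 0 0 1;14.8 -29.8 0 0 1"}}

```text
clock: 19.43
eef_pos: [502.1, 166.9, 180.2]
ee_rot: [[-0.234, 0.972, 0.001], [0.972, 0.234, 0.0], [0.0, 0.001, -1.0]]
contact_force: [0.3, 0.1, 0.6]
finger_gap: 15.8
gripper_force: 29.4
```

>>> {"fn": "drive_tool", "kwargs": {"plan": "14.8 -29.8 0 0 1;14.8 -29.8 0 0 1;14.8 -29.8 0 0 1;14.8 -29.8 0 0 1;14.6 -29.8 0 0 1"}}

```text
clock: 19.85
eef_pos: [576.0, 17.6, 180.0]
ee_rot: [[-0.234, 0.972, 0.001], [0.972, 0.234, 0.0], [0.0, 0.001, -1.0]]
contact_force: [1.2, 0.4, 0.1]
finger_gap: 15.7
gripper_force: 29.4
```

>>> {"fn": "drive_tool", "kwargs": {"plan": "0 0 0 0 1;0 0 0 0 1;0 0 0 0 1;0 0 -20 0 1;0 0 -25 0 1"}}

```text
clock: 20.27
eef_pos: [577.0, 20.5, 137.7]
ee_rot: [[-0.235, 0.972, 0.007], [0.972, 0.235, 0.0], [-0.002, 0.007, -1.0]]
contact_force: [0.6, -0.0, 0.4]
finger_gap: 15.8
gripper_force: 29.4
```

>>> {"fn": "drive_tool", "kwargs": {"plan": "0 0 -25 0 1;0 0 -20 0 1;0 0 -14 0 1;0 0 -10 0 1;0 0 -6 0 1"}}

```text
clock: 20.68
eef_pos: [575.3, 20.3, 59.5]
ee_rot: [[-0.235, 0.972, 0.0], [0.972, 0.235, -0.0], [-0.0, 0.0, -1.0]]
contact_force: [0.6, -0.2, 0.1]
finger_gap: 15.8
gripper_force: 29.9
```

>>> {"fn": "drive_tool", "kwargs": {"plan": "0 0 -3 0 1;0 0 -1 0 1;0 0 0 0 1;0 0 0 0 1"}}

```text
clock: 21.02
eef_pos: [575.4, 20.0, 57.8]
ee_rot: [[-0.234, 0.972, 0.0], [0.972, 0.234, 0.0], [0.0, 0.001, -1.0]]
contact_force: [-4.1, -0.0, 5.2]
finger_gap: 15.6
gripper_force: 30.6
```

>>> {"fn": "drive_tool", "kwargs": {"plan": "0 0 0 0 0;0 0 0 0 0;0 0 0 0 0;0 0 10 0 0;0 0 25 0 0"}}

```text
clock: 21.43
eef_pos: [572.6, 19.3, 87.3]
ee_rot: [[-0.233, 0.972, -0.009], [0.972, 0.234, 0.001], [0.003, -0.009, -1.0]]
contact_force: [-0.6, -0.9, -0.4]
finger_gap: 42.7
gripper_force: 0.0
```

>>> {"fn": "drive_tool", "kwargs": {"plan": "0 0 35 0 0;0 0 35 0 0;0 0 35 0 0;0 0 24 0 0;0 0 0 0 0"}}

```text
clock: 21.85
eef_pos: [578.5, 19.0, 228.7]
ee_rot: [[-0.233, 0.972, 0.015], [0.972, 0.234, -0.001], [-0.004, 0.014, -1.0]]
contact_force: [1.1, 0.9, 0.5]
finger_gap: 42.8
gripper_force: 0.0
```

>>> {"fn": "drive_tool", "kwargs": {"plan": "-23.1 -3.4 0 0 -1;-23.1 -3.4 0 0 -1;-23.1 -3.4 0 0 -1;-23.1 -3.4 0 0 -1;-23.1 -3.4 0 0 -1"}}

```text
clock: 22.27
eef_pos: [458.7, 2.0, 219.5]
ee_rot: [[-0.234, 0.972, -0.001], [0.972, 0.234, 0.0], [0.0, -0.001, -1.0]]
contact_force: [0.3, 0.2, 0.3]
finger_gap: 85.1
gripper_force: 0.0
```

>>> {"fn": "drive_tool", "kwargs": {"plan": "0 0 0 0 -1;0 0 0 0 -1;0 0 0 0 -1"}}

```text
clock: 22.52
eef_pos: [460.4, 2.1, 220.0]
ee_rot: [[-0.233, 0.972, 0.001], [0.972, 0.233, 0.0], [-0.0, 0.001, -1.0]]
contact_force: [0.8, -0.5, 1.0]
finger_gap: 85.4
gripper_force: 0.0
```

Run:
```python
from h import *
np.set_printoptions(precision=1,suppress=True)
f=manip.grab_frame("wrist"); cv2.imwrite("pics/w7.png",f["img"][:,:,::-1])
s=manip.read_state(); print(s["clock"],s["eef_pos"],s["finger_gap"])
for p in([460,1.8,105],[460,1.8,0],[575.9,19.1,59]): print(proj(f,p))
```

```text
22.5667 [460.6   2.1 220. ] 85.43440077057413
[316.4 255.8]
[317.1 222.5]
[474.6 251.7]
```

View pics/w7.png

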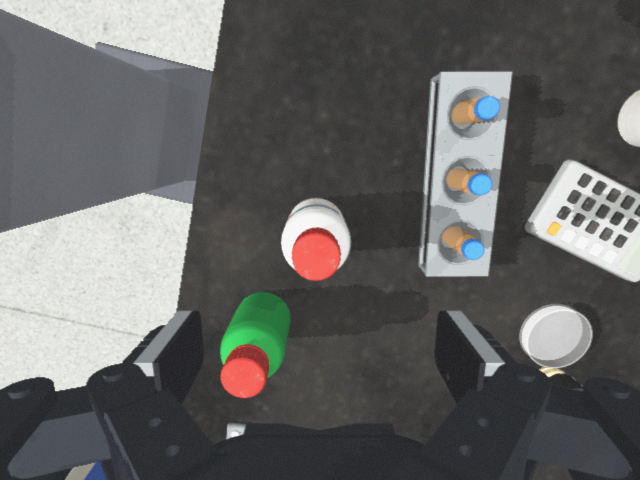

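All three blue vials stand in the middle rack, and the red-capped white bottle's cap is at (316,254) as predicted. I'm lowering over it.

>>> {"fn": "drive_tool", "kwargs": {"plan": "0 0 -20 0 -1;0 0 -35 0 -1;0 0 -35 0 -1;0 0 -30 0 -1;0 0 -20 0 -1"}}

```text
clock: 22.98
eef_pos: [458.9, 2.4, 76.2]
ee_rot: [[-0.234, 0.972, -0.005], [0.972, 0.234, 0.001], [0.002, -0.005, -1.0]]
contact_force: [-0.8, 0.6, -0.2]
finger_gap: 85.5
gripper_force: 0.0
```

>>> {"fn": "drive_tool", "kwargs": {"plan": "0 0 -15 0 -1;0 0 -7 0 -1;0 0 -3 0 -1;0 0 0 0 -1;0 0 0 0 -1"}}

```text
clock: 23.4
eef_pos: [462.6, 1.7, 57.9]
ee_rot: [[-0.234, 0.972, 0.004], [0.972, 0.234, -0.001], [-0.002, 0.004, -1.0]]
contact_force: [-4.0, -0.1, 11.3]
finger_gap: 85.7
gripper_force: 0.0
```

>>> {"fn": "drive_tool", "kwargs": {"plan": "0 0 0 0 1;0 0 0 0 1;0 0 0 0 1;0 0 0 0 1;0 0 0 0 1", "force": 45}}

```text
clock: 23.82
eef_pos: [461.9, 1.8, 57.6]
ee_rot: [[-0.234, 0.972, 0.003], [0.972, 0.234, -0.001], [-0.002, 0.002, -1.0]]
contact_force: [-4.6, -0.4, 11.2]
finger_gap: 48.2
gripper_force: 45.9
```

>>> {"fn": "drive_tool", "kwargs": {"plan": "0 0 0 0 1;0 0 8 0 1;0 0 15 0 1;0 0 0 0 1"}}

```text
clock: 24.15
eef_pos: [462.3, 2.0, 80.3]
ee_rot: [[-0.234, 0.972, 0.005], [0.972, 0.234, -0.0], [-0.001, 0.005, -1.0]]
contact_force: [-0.2, -0.4, -1.7]
finger_gap: 48.5
gripper_force: 47.1
```

>>> {"fn": "drive_tool", "kwargs": {"plan": "0 0 20 0 1;0 0 28 0 1;0 0 28 0 1;0 0 24 0 1;0 0 12 0 1"}}

```text
clock: 24.57
eef_pos: [461.7, 2.0, 192.8]
ee_rot: [[-0.234, 0.972, 0.005], [0.972, 0.234, -0.0], [-0.002, 0.005, -1.0]]
contact_force: [1.2, 0.4, -1.6]
finger_gap: 48.4
gripper_force: 47.4
```

>>> {"fn": "drive_tool", "kwargs": {"plan": "1.6 -15 0 0 1;1.6 -28 0 0 1;1.6 -28 0 0 1;1.6 -28 0 0 1;1.6 -28 0 0 1"}}

```text
clock: 24.98
eef_pos: [467.8, -125.9, 188.4]
ee_rot: [[-0.234, 0.972, -0.002], [0.972, 0.234, 0.001], [0.001, -0.001, -1.0]]
contact_force: [-0.1, -0.4, -3.1]
finger_gap: 48.3
gripper_force: 47.3
```

>>> {"fn": "drive_tool", "kwargs": {"plan": "1.6 -28 0 0 1;1.6 -28 0 0 1;1.6 -28 0 0 1;1.5 -28 0 0 1;0 -15 0 0 1"}}

```text
clock: 25.4
eef_pos: [474.0, -254.7, 188.0]
ee_rot: [[-0.231, 0.973, -0.002], [0.973, 0.231, 0.0], [0.0, -0.002, -1.0]]
contact_force: [1.5, -0.9, -2.7]
finger_gap: 48.2
gripper_force: 47.3
```

>>> {"fn": "drive_tool", "kwargs": {"plan": "0 -10 0 0 1;0 0 0 0 1;0 0 0 0 1;0 0 0 0 1"}}

```text
clock: 25.73
eef_pos: [474.4, -260.6, 189.6]
ee_rot: [[-0.235, 0.972, -0.0], [0.972, 0.235, 0.001], [0.001, 0.0, -1.0]]
contact_force: [0.3, 0.5, -2.5]
finger_gap: 48.6
gripper_force: 47.3
```

Run:
```python
from h import *
np.set_printoptions(precision=1,suppress=True)
f=manip.grab_frame("wrist"); a=f["img"][:,:,::-1].copy()
s=manip.read_state(); print(s["clock"],s["eef_pos"],s["finger_gap"])
th=np.linspace(0,2*np.pi,60)
for r,z,c in((38,34,(0,255,255)),):
    for t in th: cv2.circle(a,tuple(int(v) for v in proj(f,[474.5+r*np.cos(t),-262.5+r*np.sin(t),z])),1,c,-1)
cv2.imwrite("pics/w8.png",a)
print([(d["rect"],round(d["conf"],2)) for d in manip.masks_of("bottle_holder","wrist")],proj(f,[474.5,-262.5,34]))
```

```text
25.7833 [ 474.5 -260.5  189.8] 48.37922358841421
[([251.8, 168.0, 135.9, 117.6], 0.9)] [317.1 242.7]
```

View pics/w8.png

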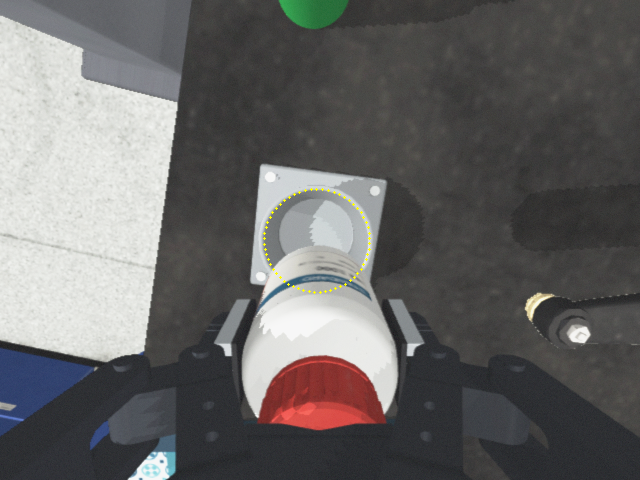

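The projected rim circle lies on the holder mouth, centred at (317,242), so the holder is at (474.5, -262.5). I'm lowering the bottle.

>>> {"fn": "drive_tool", "kwargs": {"plan": "0 -1 -15 0 1;0 0 -25 0 1;0 0 -25 0 1;0 0 -20 0 1;0 0 -12 0 1"}}

```text
clock: 26.25
eef_pos: [473.3, -261.0, 90.2]
ee_rot: [[-0.235, 0.972, -0.003], [0.972, 0.235, 0.003], [0.003, -0.002, -1.0]]
contact_force: [-2.2, 0.1, -2.5]
finger_gap: 48.1
gripper_force: 47.3
```

>>> {"fn": "drive_tool", "kwargs": {"plan": "0 0 -10 0 1;0 0 -7 0 1;0 0 -5 0 1;0 0 -3 0 1;0 0 0 0 1"}}

```text
clock: 26.67
eef_pos: [474.5, -263.0, 68.0]
ee_rot: [[-0.234, 0.972, 0.0], [0.972, 0.234, -0.0], [-0.0, 0.0, -1.0]]
contact_force: [0.4, 0.2, -2.9]
finger_gap: 48.4
gripper_force: 47.3
```

>>> {"fn": "drive_tool", "kwargs": {"plan": "0 0 -1 0 1;0 0 -1 0 1;0 0 0 0 1;0 0 0 0 1"}}

```text
clock: 27.0
eef_pos: [474.5, -263.1, 66.3]
ee_rot: [[-0.233, 0.972, 0.001], [0.972, 0.233, -0.0], [-0.001, 0.001, -1.0]]
contact_force: [0.2, 0.2, -2.1]
finger_gap: 48.3
gripper_force: 47.3
```

>>> {"fn": "drive_tool", "kwargs": {"plan": "0 0 -1 0 1;0 0 -0.5 0 1;0 0 -0.5 0 1;0 0 0 0 1;0 0 0 0 1"}}

```text
clock: 27.42
eef_pos: [474.7, -263.2, 65.7]
ee_rot: [[-0.233, 0.972, 0.001], [0.972, 0.233, -0.001], [-0.001, 0.001, -1.0]]
contact_force: [-2.4, 1.1, 6.7]
finger_gap: 48.2
gripper_force: 48.2
```

On the floor of the holder (contact at z 65.7, as computed). I'm releasing and lifting clear.

>>> {"fn": "drive_tool", "kwargs": {"plan": "0 0 0 0 -1;0 0 0 0 -1;0 0 0 0 -1;0 0 0 0 -1;0 0 5 0 -1"}}

```text
clock: 27.83
eef_pos: [474.1, -262.8, 68.4]
ee_rot: [[-0.233, 0.972, -0.001], [0.972, 0.233, 0.0], [0.001, -0.0, -1.0]]
contact_force: [-0.6, -0.0, -0.4]
finger_gap: 85.4
gripper_force: 0.0
```

>>> {"fn": "drive_tool", "kwargs": {"plan": "0 0 15 0 -1;0 0 25 0 -1;0 0 35 0 -1;0 0 35 0 -1;0 0 35 0 -1"}}

```text
clock: 28.25
eef_pos: [473.9, -262.6, 214.7]
ee_rot: [[-0.233, 0.972, -0.001], [0.972, 0.233, 0.001], [0.001, -0.001, -1.0]]
contact_force: [0.5, 0.3, -0.3]
finger_gap: 85.9
gripper_force: 0.0
```

>>> {"fn": "drive_tool", "kwargs": {"plan": "0 0 20 0 -1;0 0 20 0 -1;0 -30 0 0 -1;0 -30 0 0 -1;0 -30 0 0 -1"}}

```text
clock: 28.67
eef_pos: [474.6, -353.7, 254.5]
ee_rot: [[-0.235, 0.972, 0.001], [0.972, 0.235, -0.001], [-0.001, 0.001, -1.0]]
contact_force: [0.3, 1.5, 0.1]
finger_gap: 85.4
gripper_force: 0.0
```

>>> {"fn": "drive_tool", "kwargs": {"plan": "-20 -20 0 0 -1;-20 -20 0 0 -1;0 0 0 0 -1;0 0 0 0 -1"}}

```text
clock: 29.0
eef_pos: [433.4, -393.9, 253.2]
ee_rot: [[-0.231, 0.973, -0.0], [0.973, 0.231, 0.001], [0.001, -0.0, -1.0]]
contact_force: [0.8, 0.9, 0.2]
finger_gap: 85.6
gripper_force: 0.0
```

Run:
```python
from h import *
np.set_printoptions(precision=1,suppress=True)
s=manip.read_state(); print(s["clock"],s["eef_pos"])
S=manip.grab_frame("scene")["img"][130:430,150:450,::-1]; T=manip.grab_frame("top"); t=T["img"][180:330,140:480,::-1]
for p in([474.5,-262.5,113],[474.5,-262.5,8]): print((proj(T,p)-[140,180])*2.35)
cv2.imwrite("pics/s9.png",cv2.resize(S,None,fx=2,fy=2,interpolation=2)); cv2.imwrite("pics/t9.png",cv2.resize(t,None,fx=2.35,fy=2.35,interpolation=2))
```

```text
29.0 [ 433.4 -393.9  253.2]
[728.7 157.6]
[705.9 163.9]
```

View pics/s9.png

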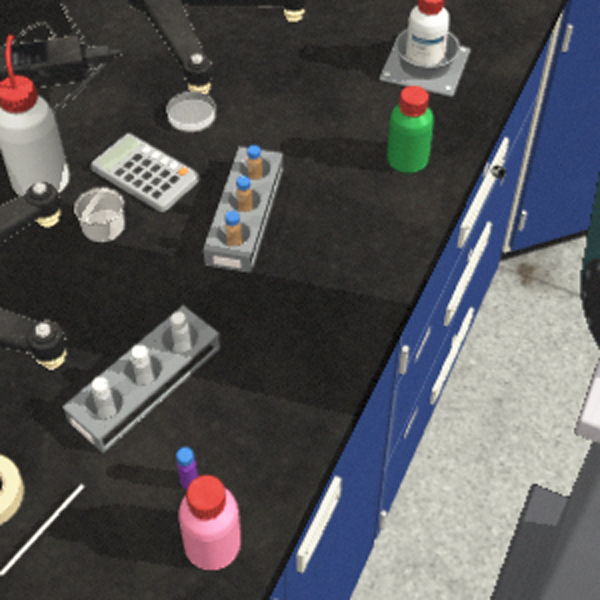

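View pics/t9.png

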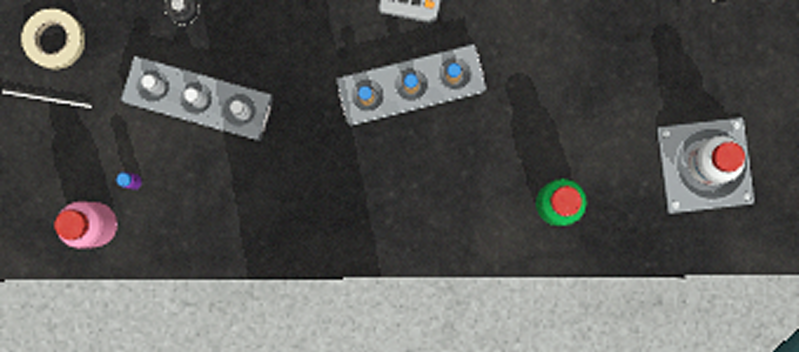

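Both views show everything in place. The white vials sit in the left rack and the blue ones in the middle rack. The bottle stands upright in the holder, with its cap at (729,157) in the top crop, exactly as predicted, and the look-alikes are untouched.

```bash
python3 -c "
from rig import manip
print(manip.close_job())"
```

```text
the job is handed in; nothing more can be done
None
```

The job is handed in: all four vials stand in their matching racks and the red-capped bottle is in its holder, upright and fully home in the last camera views, after about 29 s of the 125 s allowed.

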